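Clear the wax tub out of the sanding block's tray

ROBOT

A 6-joint arm with a two-finger parallel gripper is mounted at the origin on the work surface; the furniture and walls round the work are solid. World frame = base frame: x ahead of the robot, y to its left, z up, the work surface at z = 0. Lengths are in m, angles in rad, forces in N, time in s.
With the tool pointing down it reaches from about 0.35 to 0.725 m from the base axis. Payload 6 kg.
Tool frame: the origin (TCP) lies at the very end of the fingers, on their centre line; the grasp point (between the pads) lies 19 mm behind it (manip.grip_depth is the distance from the TCP to the grasp point, in m); z points along the fingers, y is the line along which they close (so a half turn about z gives the same grasp; the last joint's range is limited). The gripper opens to 85 mm and grips with 20 to 120 N. Pads are 22 mm wide; open, the fingers measure 114 mm over their backs; the gripper's body (76 mm by 85 mm) begins 54 mm behind the grasp point. The pads swing forward as they close: fully open they stand 13 mm farther back than shut.
Start: joints at [-0.771, 0.04, 0.085, 0, -1.615, -0.334], TCP at [0.269, -0.536, 0.231] pointing down, gripper open.
Joint ranges: [-2.56, 2.56], [-1.29, 2.01], [-1.08, 1.49], [-3.29, 1.98], [-2.81, -0.18], [-2.99, 2.99]. Speed limits (rad/s): [2.57, 2.57, 3.01, 3.14, 3.14, 3.14].

INTERFACE

Orientations are given as a 3x3 rotation matrix whose columns are the frame's x, y, z axes.
In Python, from workcell import manip, eyes, ticket gives the robot as it stands. The module is installed in compiled form; this text tells all that it offers.
- The arm moves only by the shell command python3 -m inch 'ROWS' [OPENING] [FORCE]. ROWS is JSON, a list of rows, each a list of 6 numbers: the shift along the tool's x, y, z normalised to -1 to 1, where 1 is 0.03 m, then the turn, a rotation vector about the tool's x, y, z normalised to -1 to 1, where 1 is 180 degrees. A call has 1 to 8 rows; each row shifts and turns the commanded pose from where the row before left it, along the tool's axes as they then stand; what a row does not reach is not made up. A row lasts 1/8 s, in which the tool goes at most 62.5 mm and 10.7 degrees, less where a joint would pass 70% of its speed; a pose out of reach is approached as far as the arm can. A call with a number of a shift or a turn outside -1 to 1 is refused whole. A call with a gripper value outside its range is refused whole. OPENING is the finger opening in mm, from 0 to 85.4, set as the call begins (- or left out, the last holds). The fingers move at their own pace and stop on an object; FORCE is the grip in N (left out, the last holds). Time passes only in rows, so rows that do not move let the fingers close. It gives the time, the measured TCP pose, the force, the opening and the grip force at its end, in the units of the state.
- manip.read_state(): the state, without advancing time (a new reading comes with each control period).
- eyes.read_camera(name): name is "scene" or "top" or "wrist"; returns a dict with "pixels" (384x512x3 uint8, red, green, blue), "K" (3x3 intrinsics, pixels), "dist" ([k1, k2, p1, p2, k3] as OpenCV has them; the pictures are not rectified), "view" (4x4, takes a point from world to camera coordinates). Camera axes: x right, y up, looking along -z (the intrinsics and any distortion apply to the point x, -y, -z); pixel columns grow to the right and rows downward; lengths in m; the calibration is good to about 2 mm. A picture is of the moment at which its call begins. There is no depth.
- ticket.close_job(): hands the job in; it is judged then, once.
The state is a dict: "clock": time; "qpos": joint angles; "qd": joint speeds; "tau": joint torques, N m; "ee_pos": TCP position; "tool_rot": TCP orientation; "wrist_force": force on the tool from outside, world axes, zero at the start; "ft_torque": the same for the moment, N m; "opening": finger opening in m; "gripper_force": force on a finger pad.
Only numpy, scipy, OpenCV 4.12 (cv2) and the standard library are available. Lean on these libraries where they do the work, as an engineer would, in place of code of your own. Each camera call takes 0.05 s, during which the arm holds its last target. There are 200 camera calls.

TASK

The red-lidded wax tub has been left standing in the green tray, where the sanding block belongs. First move the tub, keeping it upright, so that it stands wholly on the round cork mat; then lay the sanding block flat in the green tray, roughly in line with the tray's long sides.

Things in the scene. Friction and masses are not known exactly. Their poses are not given: they have to be found in the camera images.
- red_tub_center (a point): centre of the small white plastic wax tub with a red lid, 54 mm tall, round: body 52 mm across, lid (top 11 mm) 55 mm across; this point is on its axis, 27 mm above its underside; z is its upward axis. Rigid, lid fixed on, about 0.12 kg. It starts upright on the floor of the green tray. A larger tub with a blue lid, elsewhere on the bench, is not meant
- sand_block_center (a point): centre of the cork sanding block wrapped in dark grey paper (brown above, dark below), 47 mm along its x, 85 mm along its y, 26 mm high (z up), about 0.06 kg; this point is 13 mm above its underside. It starts flat on the bench
- green_tray: shallow green plastic tray, fixed to the bench, origin at the centre of its underside on the bench. Outside 112 mm along its x, 142 mm along its y (with a 12 mm lug at each end of y, lower than the rim); inside 100 x 130 mm; walls 6 mm thick; rim 11 mm above the bench; floor (on which things rest) 6 mm above the bench. Its long sides run along its y. A grey tray of the same shape holding two white castings is not meant
- cork_mat: round cork mat, 120 mm across and 5 mm thick, fixed flat on the bench; origin at the centre of its underside on the bench
Not all that is in view belongs to the job. There is more than one size of the part that bears red_tub_center; the job needs the smallest.

How it is judged:
By the outcome, as a careful person would: the job done as asked, in the order asked, and still so for the second after the job is handed in, with the robot touching nothing.
It also fails if it takes over 48 s, if anything falls off the work surface, if the arm or the gripper's body presses on something with over 40 N, if the wrist force passes 120 N, or if a joint passes its speed limit or range.

## Working session

There is one attempt and no reset: what is moved stays moved. The work goes in short steps, Python scripts to look and compute and a shell command to move; the robot and the scene stay as the last step left them, time stands still between calls to the robot, and variables do not carry over. Pictures are saved under pics/ and viewed, at most 10 in all, crops included, and the job is handed in when it is done.

```bash
mkdir -p pics; python3 - <<'E'
from workcell import manip, eyes
import cv2,numpy as np,pickle
d={}
for n in("scene","top"):
    c=eyes.read_camera(n); d[n]=c; cv2.imwrite(f"pics/{n}0.png",c["pixels"][:,:,::-1])
    print(n,np.round(c["K"],1).tolist(),c["dist"],np.round(c["view"],3).tolist())
pickle.dump(d,open("d.pkl","wb"))
s=manip.read_state();print(s, manip.grip_depth)
E
```

```text
scene [[490.0, 0.0, 256.4], [0.0, 490.0, 189.8], [0.0, 0.0, 1.0]] [-0.21659467  0.          0.          0.          0.        ] [[-0.619, -0.785, -0.022, 0.252], [0.5, -0.416, 0.759, -0.329], [-0.605, 0.459, 0.65, -0.955], [0.0, 0.0, 0.0, 1.0]]
top [[403.2, 0.0, 257.6], [0.0, 403.2, 194.1], [0.0, 0.0, 1.0]] [0.00790793 0.         0.         0.         0.        ] [[-0.004, -1.0, -0.016, -0.049], [0.988, -0.007, 0.155, -0.503], [-0.155, -0.015, 0.988, -1.131], [0.0, 0.0, 0.0, 1.0]]
{'clock': 0.1, 'qpos': array([-7.71320121e-01,  4.07521998e-02,  8.39145955e-02, -4.49384771e-04,
       -1.61549199e+00, -3.33688621e-01]), 'qd': array([0.00017071, 0.00037261, 0.0031807 , 0.00059109, 0.00057714,
       0.00142008]), 'tau': array([-6.93859620e-03, -3.69345117e+01,  3.48279870e+01,  6.95218563e+00,
       -4.63581891e-03, -1.52275845e-05]), 'ee_pos': array([ 0.26941543, -0.53577939,  0.23037256]), 'tool_rot': array([[-8.93459223e-01, -4.49143628e-01, -7.86397246e-04],
       [-4.49144310e-01,  8.93458144e-01,  1.39070020e-03],
       [ 7.79888925e-05,  1.59573976e-03, -9.99998724e-01]]), 'wrist_force': array([ 0.02988006, -0.86293586,  0.74291811]), 'ft_torque': array([-0.02551789, -0.01619196, -0.00510625]), 'gripper_force': 0.0, 'opening': 0.08544933568896093} 0.0187
```

View pics/top0.png

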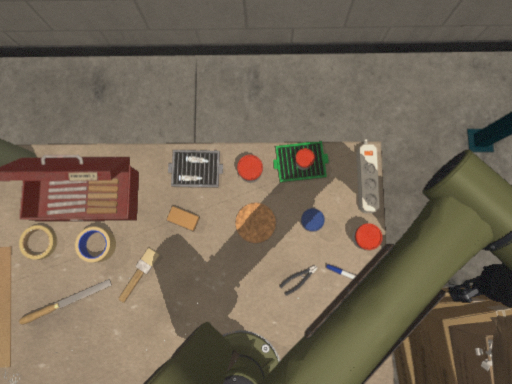

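View pics/scene0.png

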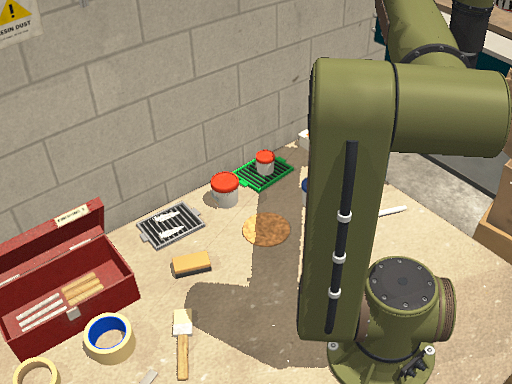

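The top view shows the small red-lidded tub at (305,158) in the green tray (301,162), the mat at (256,222) and the block at (183,217). Larger tubs stand at (249,167), (313,219) and (369,236). The scene view agrees.

```bash
cat > h.py <<'E'
import numpy as np,cv2
def cast(c,px,z):
    px=np.asarray(px,float).reshape(-1,1,2)
    n=cv2.undistortPoints(px,c["K"],c["dist"]).reshape(-1,2)
    R,t=c["view"][:3,:3],c["view"][:3,3]
    o=-R.T@t; d=np.c_[n[:,0],-n[:,1],-np.ones(len(n))]@R
    return (o+d*((z-o[2])/d[:,2])[:,None])[:,:2]
def blob(c,lo,hi,box,close=0):
    h=cv2.cvtColor(c["pixels"],cv2.COLOR_RGB2HSV); m=cv2.inRange(h,np.array(lo),np.array(hi))
    k=np.zeros_like(m);x0,y0,x1,y1=box;k[y0:y1,x0:x1]=255;m&=k
    if close:m=cv2.morphologyEx(m,cv2.MORPH_CLOSE,np.ones((close,close)))
    cs=cv2.findContours(m,cv2.RETR_EXTERNAL,cv2.CHAIN_APPROX_NONE)[0]
    return max(cs,key=cv2.contourArea).reshape(-1,2)
def rect(p):
    (x,y),(w,h),a=cv2.minAreaRect((p*1000).astype(np.float32))
    if w<h: a+=90;w,h=h,w
    return "center %.1f %.1f size %.1f %.1f long-axis deg %.1f"%(x,y,w,h,(a+90)%180-90)
E
python3 - <<'E'
import pickle;from h import *
d=pickle.load(open("d.pkl","rb"))
T,S=d["top"],d["scene"]
def go(n,c,lo,hi,box,z,cl=0):
    try: print(n,rect(cast(c,blob(c,lo,hi,box,cl),z)))
    except Exception as e: print(n,e)
red=((0,150,120),(10,255,255)); gr=((50,120,60),(80,255,255)); br=((8,70,90),(25,255,255))
go("tub top",T,*red,(285,145,325,175),.054)
go("tub scn",S,*red,(250,145,280,165),.054)
go("big top",T,*red,(230,145,270,190),.07)
go("tray top",T,*gr,(265,130,340,195),.011,9)
go("tray scn",S,*gr,(225,140,300,200),.011,9)
go("mat top",T,(5,110,50),(20,255,255),(225,190,285,255),.005,5)
go("mat scn",S,(5,110,50),(20,255,255),(235,200,300,255),.005,5)
go("block top",T,(8,120,90),(25,255,255),(155,195,210,240),.026,3)
go("block scn",S,(8,120,120),(25,255,255),(160,240,220,280),.026,3)
for n,c,box in(("t",T,(150,120,390,260)),("s",S,(160,130,310,285))):
    cv2.imwrite(f"pics/c{n}.png",cv2.resize(c["pixels"][box[1]:box[3],box[0]:box[2],::-1],None,fx=3.3,fy=3.3,interpolation=2))
E
```

```text
tub top center 608.4 -186.8 size 54.5 49.5 long-axis deg -45.2
tub scn center 608.1 -190.6 size 65.9 51.0 long-axis deg -39.9
big top center 576.5 -29.2 size 71.4 70.1 long-axis deg 89.6
tray top center 608.0 -180.0 size 161.7 110.2 long-axis deg -83.8
tray scn center 603.6 -176.9 size 164.4 118.3 long-axis deg -83.6
mat top center 424.3 -43.7 size 116.8 115.2 long-axis deg -45.0
mat scn center 422.6 -41.4 size 120.2 118.3 long-axis deg -39.7
block top center 435.8 167.7 size 84.6 43.0 long-axis deg 68.0
block scn center 431.4 173.1 size 84.8 50.3 long-axis deg 67.6
```

View pics/ct.png

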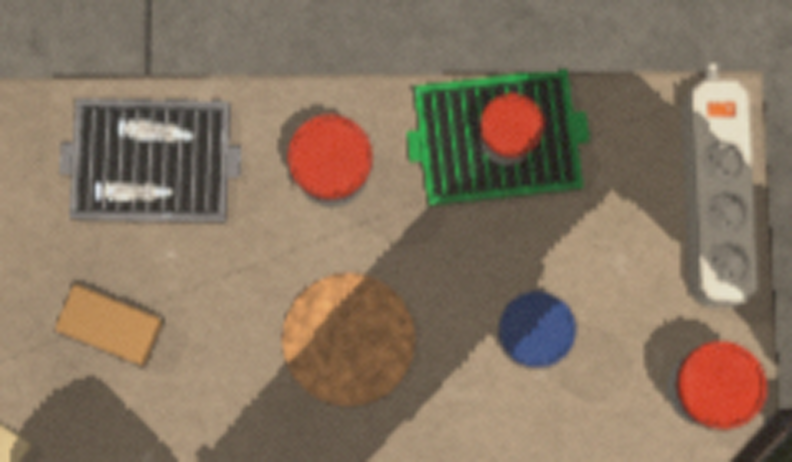

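```bash
cat > to.py <<'E'
import sys,numpy as np
from workcell import manip
s=manip.read_state();a=[float(v) for v in sys.argv[1:]]
R=s["tool_rot"];d=R.T@(np.array(a[:3])-s["ee_pos"])
yaw=np.degrees(np.arctan2(R[1,1],R[0,1]))
print("t %.2f pos"%s["clock"],s["ee_pos"].round(4),"yaw %.1f"%yaw,"units",(d/.03).round(2),"q",s["qpos"].round(2),"grip",s["opening"].round(4),s["gripper_force"])
if len(a)>3: print("turn units about tool z: %.3f (max .059/row)"%(-((a[3]-yaw+180)%360-180)/180))
E
python3 to.py .608 -.188 .10
```

```text
Traceback (most recent call last):
  File "to.py", line 6, in <module>
    print("t %.2f pos"%s["clock"],s["ee_pos"].round(4),"yaw %.1f"%yaw,"units",(d/.03).round(2),"q",s["qpos"].round(2),"grip",s["opening"].round(4),s["gripper_force"])
                                                                                                                             ^^^^^^^^^^^^^^^^^^
AttributeError: 'float' object has no attribute 'round'
```

```bash
sed -i 's/s\["opening"\].round(4)/round(s["opening"],4)/' to.py; python3 to.py .608 -.188 .10
```

```text
t 0.10 pos [ 0.2694 -0.5358  0.2304] yaw 116.7 units [-15.29   5.28   4.35] q [-0.77  0.04  0.08 -0.   -1.62 -0.33] grip 0.0854 0.0
```

```bash
python3 -m inch '[[-0.5,0.2,0,0,0,0],[-0.9,0.3,0,0,0,0],[-0.9,0.3,0,0,0,0],[-0.9,0.3,0,0,0,0],[-0.9,0.3,0,0,0,0],[-0.9,0.3,0,0,0,0],[-0.9,0.3,0,0,0,0],[-0.9,0.3,0,0,0,0]]' 85; python3 -m inch '[[-0.9,0.3,0.1,0,0,0],[-0.9,0.3,0.3,0,0,0],[-0.9,0.3,0.3,0,0,0],[-0.9,0.3,0.3,0,0,0],[-0.9,0.3,0.3,0,0,0],[-0.9,0.3,0.3,0,0,0],[-0.9,0.3,0.3,0,0,0],[-0.9,0.3,0.3,0,0,0]]'; python3 to.py .608 -.188 .10
```

```text
clock: 1.1
ee_pos: [0.4217, -0.3812, 0.2311]
tool_rot: [[-0.893, -0.45, -0.0], [-0.45, 0.893, 0.0], [-0.0, 0.0, -1.0]]
wrist_force: [0.1, -0.4, 0.2]
opening: 0.0851
gripper_force: 0.0
clock: 2.1
ee_pos: [0.5822, -0.2198, 0.1648]
tool_rot: [[-0.893, -0.45, -0.0], [-0.45, 0.893, 0.0], [-0.0, 0.0, -1.0]]
wrist_force: [-0.8, 0.8, 0.0]
opening: 0.0848
gripper_force: 0.0
t 2.10 pos [ 0.5822 -0.2198  0.1648] yaw 116.7 units [-1.25  0.56  2.16] q [-0.04  0.1   0.03 -0.   -1.5  -1.06] grip 0.0848 0.0
```

```bash
python3 -m inch '[[-0.5,0.2,0.7,0,0,0],[-0.4,0.2,0.7,0,0,0],[0,0,0.7,0,0,0],[0,0,0,0,0,0],[0,0,0,0,0,0]]'; python3 - <<'E'
from workcell import eyes
import cv2
cv2.imwrite("pics/w1.png",eyes.read_camera("wrist")["pixels"][:,:,::-1])
E
python3 to.py .608 -.188 .018
```

```text
clock: 2.72
ee_pos: [0.6002, -0.199, 0.1028]
tool_rot: [[-0.894, -0.449, 0.0], [-0.449, 0.894, -0.001], [-0.0, -0.001, -1.0]]
wrist_force: [-1.1, 0.0, -0.8]
opening: 0.0851
gripper_force: 0.0
t 2.77 pos [ 0.6005 -0.199   0.1033] yaw 116.7 units [-0.39  0.22  2.85] q [-0.    0.15 -0.03  0.   -1.39 -1.1 ] grip 0.085 0.0
```

View pics/w1.png

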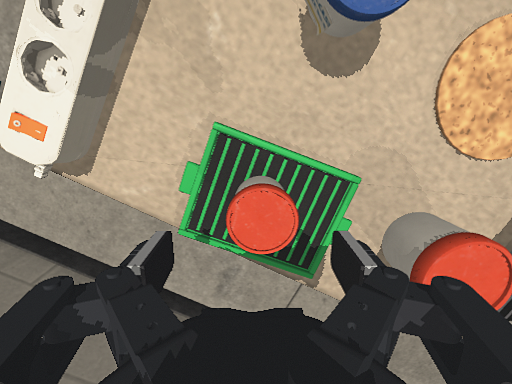

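The wrist view shows the tub lid at (262,219), roughly between the fingers, and the big tub at (465,275), clear of the right finger. I'll refine from this view.

```bash
python3 - <<'E'
from h import *; from workcell import eyes
c=eyes.read_camera("wrist")
b=blob(c,(0,170,150),(10,255,255),(215,170,310,265)); print("tub",rect(cast(c,b,.060)))
b=blob(c,(50,100,60),(85,255,255),(170,110,370,285),15); print("tray",rect(cast(c,b,.011)))
b=blob(c,(5,110,50),(20,255,255),(430,0,512,170),5); print("mat part",cast(c,b,.005).min(0),cast(c,b,.005).max(0))
E
python3 to.py .608 -.188 .018
```

```text
tub center 604.0 -187.6 size 53.6 53.3 long-axis deg 26.7
tray center 606.6 -180.1 size 162.4 111.5 long-axis deg -84.0
mat part [ 0.37678047 -0.10372964] [ 0.48365264 -0.00161689]
t 2.83 pos [ 0.6006 -0.1989  0.1035] yaw 116.7 units [-0.38  0.22  2.85] q [-0.    0.15 -0.03  0.   -1.39 -1.1 ] grip 0.085 0.0
```

```bash
python3 -m inch '[[-0.33,0.26,0.2,0,0,0],[0,0,0.6,0,0,0],[0,0,0.7,0,0,0],[0,0,0.6,0,0,0],[0,0,0.5,0,0,0],[0,0,0.2,0,0,0],[0,0,0,0,0,0]]';python3 to.py .606 -.1875 .018; python3 -m inch '[[0,0,0,0,0,0],[0,0,0,0,0,0],[0,0,0,0,0,0],[0,0,0,0,0,0]]' 40 35;  python3 to.py .4235 -.0425 .10
```

```text
clock: 3.7
ee_pos: [0.6054, -0.1872, 0.018]
tool_rot: [[-0.893, -0.449, -0.0], [-0.449, 0.893, -0.0], [0.0, 0.0, -1.0]]
wrist_force: [0.4, 0.2, 0.1]
opening: 0.0849
gripper_force: 0.0
t 3.70 pos [ 0.6054 -0.1872  0.018 ] yaw 116.7 units [-0.01 -0.02  0.  ] q [ 0.02  0.21 -0.13  0.   -1.24 -1.12] grip 0.0849 0.0
clock: 4.2
ee_pos: [0.6061, -0.1873, 0.0194]
tool_rot: [[-0.893, -0.449, 0.002], [-0.449, 0.893, -0.0], [-0.001, -0.001, -1.0]]
wrist_force: [0.4, 0.3, 4.0]
opening: 0.0542
gripper_force: 36.6
t 4.20 pos [ 0.6061 -0.1873  0.0194] yaw 116.7 units [ 3.27  7.04 -2.7 ] q [ 0.02  0.2  -0.13  0.   -1.24 -1.12] grip 0.0542 36.558210253715515
```

```bash
python3 -m inch '[[0,0,-0.3,0,0,0],[0,0,-0.7,0,0,0],[0,0,-0.9,0,0,0],[0,0,-0.9,0,0,0],[0,0,0,0,0,0]]'; python3 - <<'E'
from workcell import eyes
import cv2
p=eyes.read_camera("scene")["pixels"][60:260,150:330,::-1]
cv2.imwrite("pics/s2.png",cv2.resize(p,None,fx=3,fy=3))
E
python3 to.py .4235 -.0425 .10
```

```text
clock: 4.82
ee_pos: [0.6066, -0.1873, 0.1048]
tool_rot: [[-0.893, -0.449, 0.004], [-0.449, 0.893, -0.0], [-0.003, -0.002, -1.0]]
wrist_force: [-0.3, -0.4, -2.5]
opening: 0.0537
gripper_force: 37.3
t 4.88 pos [ 0.6057 -0.187   0.1026] yaw 116.7 units [3.26 7.03 0.08] q [ 0.02  0.15 -0.03 -0.   -1.39 -1.12] grip 0.0541 37.25852966308594
```

View pics/s2.png

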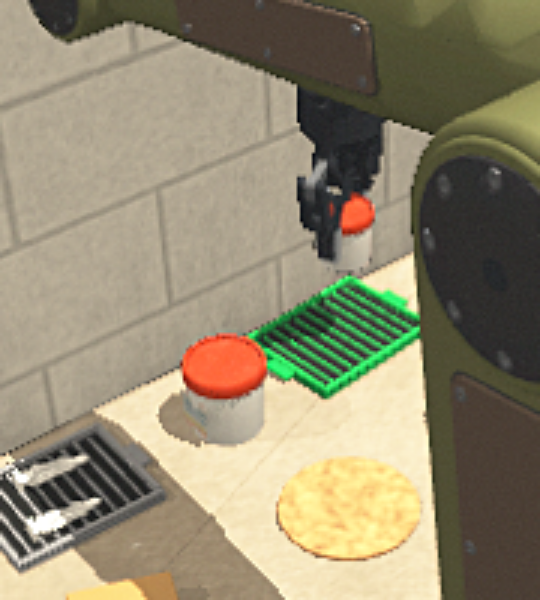

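The tub is held upright, clear of the tray.

```bash
python3 -m inch '[[0.2,0.4,0,0,0,0],[0.3,0.7,0,0,0,0],[0.4,0.9,0,0,0,0],[0.4,0.9,0,0,0,0],[0.4,0.9,0,0,0,0],[0.4,0.9,0,0,0,0],[0.4,0.9,0,0,0,0],[0.4,0.8,0,0,0,0]]'; python3 -m inch '[[0.3,0.5,0,0,0,0],[0,0,0.5,0,0,0],[0,0,0.8,0,0,0],[0,0,0.6,0,0,0],[0,0,0.4,0,0,0],[0,0,0,0,0,0]]'; python3 to.py .4235 -.0425 .02
```

```text
clock: 5.88
ee_pos: [0.4395, -0.0541, 0.1006]
tool_rot: [[-0.893, -0.449, -0.002], [-0.449, 0.893, 0.0], [0.002, 0.001, -1.0]]
wrist_force: [-0.4, 0.8, -2.3]
opening: 0.0541
gripper_force: 37.3
clock: 6.62
ee_pos: [0.4261, -0.0457, 0.0321]
tool_rot: [[-0.894, -0.449, -0.002], [-0.449, 0.894, -0.001], [0.002, 0.0, -1.0]]
wrist_force: [0.3, -0.6, -0.7]
opening: 0.054
gripper_force: 37.4
t 6.62 pos [ 0.4261 -0.0457  0.0321] yaw 116.7 units [0.03 0.13 0.4 ] q [ 0.37 -0.38 -0.65 -0.   -1.31 -1.47] grip 0.054 37.362831830978394
```

```bash
python3 -m inch '[[0,0.1,0.25,0,0,0],[0,0,0.1,0,0,0],[0,0,0.06,0,0,0],[0,0,0,0,0,0],[0,0,0,0,0,0]]'; python3 to.py .4235 -.0425 .018
```

```text
clock: 7.25
ee_pos: [0.4255, -0.0426, 0.0212]
tool_rot: [[-0.893, -0.449, 0.0], [-0.449, 0.893, 0.0], [-0.0, -0.0, -1.0]]
wrist_force: [-0.9, 0.1, -0.4]
opening: 0.0538
gripper_force: 37.4
t 7.25 pos [ 0.4255 -0.0426  0.0212] yaw 116.7 units [0.06 0.03 0.11] q [ 0.38 -0.38 -0.67 -0.   -1.28 -1.48] grip 0.0538 37.363842129707336
```

```bash
python3 -m inch '[[0,0,0.07,0,0,0],[0,0,0.04,0,0,0],[0,0,0,0,0,0],[0,0,0,0,0,0]]'; python3 to.py .4235 -.0425 .018
```

```text
clock: 7.75
ee_pos: [0.4256, -0.0427, 0.0183]
tool_rot: [[-0.893, -0.449, 0.001], [-0.449, 0.893, -0.0], [-0.001, -0.0, -1.0]]
wrist_force: [-3.1, 0.5, 5.5]
opening: 0.054
gripper_force: 37.5
t 7.75 pos [ 0.4256 -0.0427  0.0183] yaw 116.7 units [0.06 0.04 0.01] q [ 0.38 -0.38 -0.67  0.   -1.28 -1.48] grip 0.054 37.54777908325195
```

```bash
python3 -m inch '[[0,0,0,0,0,0],[0,0,0,0,0,0],[0,0,0,0,0,0],[0,0,0,0,0,0]]' 84;  python3 -m inch '[[0,0,-0.3,0,0,0],[0,0,-0.7,0,0,0],[0,0,-0.9,0,0,0],[0,0,-0.9,0,0,0],[0,0,-0.8,0,0,0],[0,0,0,0,0,0]]'; python3 - <<'E'
from h import *; from workcell import eyes
c=eyes.read_camera("wrist"); cv2.imwrite("pics/w2.png",c["pixels"][:,:,::-1])
E
python3 to.py .433 .170 .13 158
```

```text
clock: 8.25
ee_pos: [0.4254, -0.0427, 0.0176]
tool_rot: [[-0.893, -0.449, -0.0], [-0.449, 0.893, 0.0], [0.0, 0.0, -1.0]]
wrist_force: [-0.3, 0.3, 0.1]
opening: 0.0841
gripper_force: 0.0
clock: 9.0
ee_pos: [0.4266, -0.0425, 0.1285]
tool_rot: [[-0.893, -0.449, 0.004], [-0.449, 0.893, 0.001], [-0.004, -0.001, -1.0]]
wrist_force: [0.1, 0.4, 0.5]
opening: 0.0837
gripper_force: 0.0
t 9.05 pos [ 0.4258 -0.0425  0.1268] yaw 116.7 units [-3.39  6.22 -0.1 ] q [ 0.38 -0.44 -0.52 -0.   -1.49 -1.48] grip 0.0839 0.0
turn units about tool z: -0.230 (max .059/row)
```

View pics/w2.png

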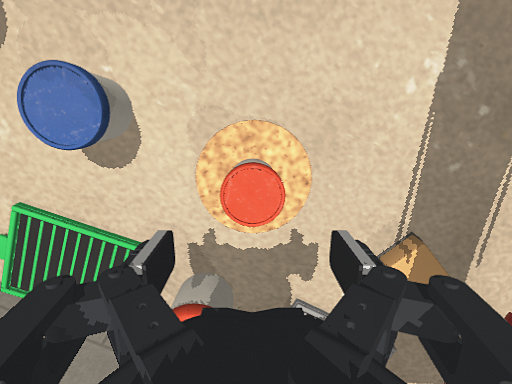

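The tub stands upright at (252,195) inside the mat. Its lid is offset only by perspective. Next is the block.

```bash
python3 -m inch '[[-0.3,0.5,0,0,0,0],[-0.45,0.85,0,0,0,0],[-0.45,0.85,0,0,0,0],[-0.5,0.9,0,0,0,0],[-0.5,0.9,0,0,0,0],[-0.5,0.9,0,0,0,0],[-0.4,0.7,0,0,0,0],[-0.3,0.6,0,0,0,0]]'; python3 -m inch '[[0,0,0,0,0,-0.055],[0,0,0,0,0,-0.055],[0,0,0,0,0,-0.055],[0,0,0,0,0,-0.055],[0,0,0,0,0,-0.01],[0,0,0,0,0,0]]'; python3 - <<'E'
from h import *; from workcell import eyes
c=eyes.read_camera("wrist"); cv2.imwrite("pics/w3.png",c["pixels"][:,:,::-1])
b=blob(c,(8,110,90),(25,255,255),(130,80,380,330),3); print(cv2.boundingRect(b),"block",rect(cast(c,b,.026)))
t=eyes.read_camera("top"); b=blob(t,(0,150,120),(10,255,255),(240,190,275,250)); print("tub",rect(cast(t,b,.059)))
E
python3 to.py .433 .170 .10 158
```

```text
clock: 10.05
ee_pos: [0.4326, 0.1701, 0.1248]
tool_rot: [[-0.893, -0.449, -0.001], [-0.449, 0.893, -0.001], [0.002, -0.0, -1.0]]
wrist_force: [-0.2, -0.1, -0.0]
opening: 0.0842
gripper_force: 0.0
clock: 10.8
ee_pos: [0.4329, 0.1693, 0.1255]
tool_rot: [[-0.376, -0.927, -0.0], [-0.927, 0.376, -0.0], [0.0, 0.0, -1.0]]
wrist_force: [-0.0, -0.3, 0.2]
opening: 0.084
gripper_force: 0.0
(226, 145, 49, 87) block center 434.9 169.5 size 84.1 44.1 long-axis deg 67.9
tub center 427.2 -44.2 size 53.8 50.9 long-axis deg -0.3
t 10.90 pos [0.4329 0.1693 0.1256] yaw 158.0 units [-0.02  0.01  0.85] q [ 0.81 -0.32 -0.43 -0.   -1.46 -1.19] grip 0.0838 0.0
turn units about tool z: -0.000 (max .059/row)
```

View pics/w3.png

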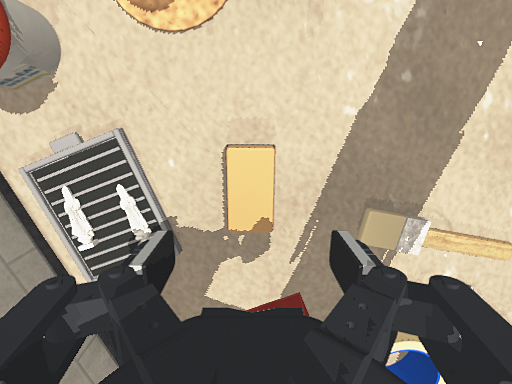

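The block at (250,188) is aligned with the fingers. The grey tray and the brush are clear if I narrow the opening.

```bash
python3 -m inch '[[0,0,0.4,0,0,0],[0,0,0.8,0,0,0],[0,0,0.9,0,0,0],[0,0,0.8,0,0,0],[0,0,0.6,0,0,0],[0,0,0.35,0,0,0],[0,0,0.15,0,0,0],[0,0,0,0,0,0]]' 68; python3 to.py .434 .1695 .005; python3 -m inch '[[0,0,0,0,0,0],[0,0,0,0,0,0],[0,0,0,0,0,0],[0,0,0,0,0,0]]' 35 35; python3 to.py .606 -.18 .10 186.2
```

```text
clock: 11.9
ee_pos: [0.4332, 0.1695, 0.006]
tool_rot: [[-0.373, -0.928, 0.0], [-0.928, 0.373, 0.0], [-0.0, -0.0, -1.0]]
wrist_force: [0.4, -1.0, 0.0]
opening: 0.0678
gripper_force: 0.0
t 11.90 pos [0.4332 0.1695 0.006 ] yaw 158.1 units [-0.01 -0.02  0.03] q [ 0.81 -0.24 -0.59  0.   -1.22 -1.19] grip 0.0678 0.0
clock: 12.4
ee_pos: [0.4335, 0.1697, 0.0066]
tool_rot: [[-0.373, -0.928, 0.001], [-0.928, 0.373, 0.001], [-0.001, -0.001, -1.0]]
wrist_force: [0.2, 0.3, 5.1]
opening: 0.0452
gripper_force: 38.4
t 12.40 pos [0.4335 0.1697 0.0066] yaw 158.1 units [ 8.67 -9.69 -3.12] q [ 0.81 -0.24 -0.59  0.   -1.22 -1.19] grip 0.0452 38.40412437915802
turn units about tool z: -0.156 (max .059/row)
```

```bash
python3 -m inch '[[0,0,-0.4,0,0,0],[0,0,-0.8,0,0,0],[0,0,-1,0,0,0],[0,0,-1,0,0,0],[0,0,-1,0,0,0],[0,0,-1,0,0,0],[0,0,-0.8,0,0,0],[0,0,-0.3,0,0,0]]'; python3 -m inch '[[0.5,-0.5,0,0,0,0],[0.75,-0.8,0,0,0,0],[0.8,-0.9,0,0,0,0],[0.8,-0.9,0,0,0,0],[0.8,-0.9,0,0,0,0],[0.8,-0.9,0,0,0,0],[0.8,-0.9,0,0,0,0],[0.8,-0.9,0,0,0,0]]';python3 to.py .606 -.18 .19 186.2
```

```text
clock: 13.4
ee_pos: [0.4332, 0.1695, 0.1963]
tool_rot: [[-0.373, -0.928, 0.001], [-0.928, 0.373, 0.001], [-0.002, -0.001, -1.0]]
wrist_force: [0.8, 0.7, 0.1]
opening: 0.0455
gripper_force: 37.8
clock: 14.4
ee_pos: [0.5516, -0.0752, 0.1935]
tool_rot: [[-0.373, -0.928, -0.002], [-0.928, 0.373, 0.0], [0.001, 0.002, -1.0]]
wrist_force: [0.3, 0.9, -0.7]
opening: 0.0452
gripper_force: 37.8
t 14.40 pos [ 0.5516 -0.0752  0.1935] yaw 158.1 units [ 2.57 -2.99  0.11] q [ 0.22 -0.07 -0.1  -0.   -1.55 -0.61] grip 0.0452 37.77454733848572
turn units about tool z: -0.156 (max .059/row)
```

```bash
python3 -m inch '[[0.8,-0.9,0,0,0,0],[0.7,-0.8,0,0,0,0],[0.6,-0.7,0,0,0,0],[0.3,-0.4,0,0,0,0],[0,0,0,0,0,-0.05],[0,0,0,0,0,-0.05],[0,0,0,0,0,-0.056],[0,0,0,0,0,0]]'; python3 - <<'E'
from h import *; from workcell import eyes
c=eyes.read_camera("wrist"); cv2.imwrite("pics/w4.png",c["pixels"][:,:,::-1])
E
python3 to.py .606 -.18 .015 186.2
```

```text
clock: 15.4
ee_pos: [0.6026, -0.1717, 0.1943]
tool_rot: [[0.106, -0.994, -0.001], [-0.994, -0.106, 0.0], [-0.0, 0.001, -1.0]]
wrist_force: [-0.0, 0.6, -1.2]
opening: 0.0454
gripper_force: 37.8
t 15.45 pos [ 0.6027 -0.1718  0.1943] yaw -174.0 units [ 0.28 -0.09  5.98] q [ 0.04  0.11  0.09 -0.   -1.55  0.06] grip 0.0452 37.76440680027008
turn units about tool z: -0.001 (max .059/row)
```

View pics/w4.png

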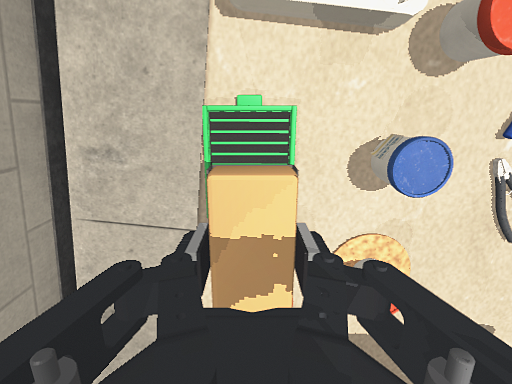

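The block is held level, in line with the tray (203–297, 105) below. Lowering now.

```bash
python3 -m inch '[[0.28,-0.09,0.5,0,0,0],[0,0,0.9,0,0,0],[0,0,1,0,0,0],[0,0,1,0,0,0],[0,0,0.9,0,0,0],[0,0,0.7,0,0,0],[0,0,0.5,0,0,0],[0,0,0.2,0,0,0]]'; python3 -m inch '[[0,0,0.05,0,0,0],[0,0,0,0,0,0],[0,0,0,0,0,0]]'; python3 to.py .606 -.18 .012 186.2
```

```text
clock: 16.45
ee_pos: [0.6058, -0.1804, 0.0221]
tool_rot: [[0.106, -0.994, -0.002], [-0.994, -0.106, 0.0], [-0.0, 0.002, -1.0]]
wrist_force: [0.6, 1.1, -0.5]
opening: 0.0451
gripper_force: 37.8
clock: 16.82
ee_pos: [0.6069, -0.1803, 0.0231]
tool_rot: [[0.107, -0.994, 0.001], [-0.994, -0.107, -0.0], [0.0, -0.001, -1.0]]
wrist_force: [-0.4, -0.0, -0.7]
opening: 0.0455
gripper_force: 37.8
t 16.82 pos [ 0.6069 -0.1803  0.0231] yaw -173.8 units [-0.01  0.03  0.37] q [ 0.03  0.2  -0.13  0.   -1.24  0.08] grip 0.0455 37.77654469013214
turn units about tool z: -0.000 (max .059/row)
```

```bash
python3 -m inch '[[0,0,0.15,0,0,0],[0,0,0.12,0,0,0],[0,0,0.06,0,0,0],[0,0,0.04,0,0,0],[0,0,0,0,0,0],[0,0,0,0,0,0]]'; python3 to.py .606 -.18 .012 186.2
```

```text
clock: 17.58
ee_pos: [0.6065, -0.1804, 0.0127]
tool_rot: [[0.108, -0.994, 0.0], [-0.994, -0.108, -0.001], [0.001, -0.0, -1.0]]
wrist_force: [-4.6, 1.9, 7.6]
opening: 0.0452
gripper_force: 38.7
t 17.57 pos [ 0.6065 -0.1804  0.0127] yaw -173.8 units [-0.01  0.02  0.02] q [ 0.03  0.21 -0.14  0.   -1.23  0.08] grip 0.0452 38.72228264808655
turn units about tool z: -0.000 (max .059/row)
```

Contact at 7.6 N; release and rise.

```bash
python3 -m inch '[[0,0,0,0,0,0],[0,0,0,0,0,0],[0,0,0,0,0,0],[0,0,0,0,0,0]]' 60;  python3 -m inch '[[0,0,-0.3,0,0,0],[0,0,-0.7,0,0,0],[0,0,-0.9,0,0,0],[0,0,-0.9,0,0,0],[0,0,-0.9,0,0,0],[0,0,-0.9,0,0,0],[0,0,-0.5,0,0,0],[0,0,0,0,0,0]]'; python3 - <<'E'
from h import *; from workcell import eyes
c=eyes.read_camera("wrist")["pixels"]; s=eyes.read_camera("scene")["pixels"]
cv2.imwrite("pics/f.png",np.hstack([c[:,:,::-1][:,100:500],cv2.resize(s[100:300,130:330,::-1],(384,384))]))
E
```

```text
clock: 18.08
ee_pos: [0.6063, -0.1803, 0.0109]
tool_rot: [[0.107, -0.994, -0.0], [-0.994, -0.107, 0.0], [-0.0, 0.0, -1.0]]
wrist_force: [-0.1, 0.7, -0.0]
opening: 0.0601
gripper_force: 0.0
clock: 19.08
ee_pos: [0.6069, -0.1803, 0.1654]
tool_rot: [[0.107, -0.994, 0.002], [-0.994, -0.107, 0.0], [0.0, -0.002, -1.0]]
wrist_force: [0.3, -0.5, -0.4]
opening: 0.0599
gripper_force: 0.0
```

View pics/f.png

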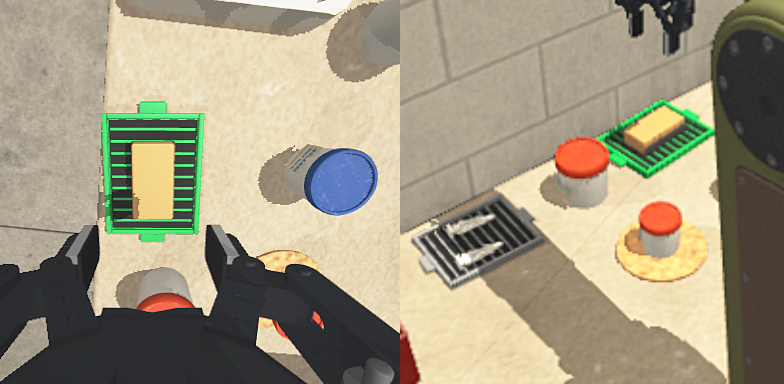

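The block lies flat and in line inside the tray at (152,180). The tub stands upright on the mat, at (660,235) in the right half.

```bash
python3 -c "
from workcell import ticket
print(ticket.close_job())"
```

```text
the job is handed in; nothing more can be done
None
```

Job handed in at about 19 s: the final pictures show the small red-lidded tub upright on the cork mat and the sanding block flat in the green tray, in line with its long sides; no verdict was returned.

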